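Make up two fittings kits for a model locomotive

ROBOT

A 6-joint arm with a two-finger parallel gripper is mounted at the origin on the work surface. World frame = base frame: x ahead of the robot, y to its left, z up, the work surface at z = 0. Lengths are in m, angles in degrees, forces in N, time in s.
With the tool pointing down it reaches from about 0.275 to 1 m from the base axis. Payload 8.4 kg.
Tool frame: the origin (TCP) lies between the finger pads; the fingertips stand 17 mm ahead of it and the grasp point (between the pads) lies 2 mm behind it; z points along the fingers, y is the line along which they close (so a half turn about z gives the same grasp; the last joint's range is limited). The gripper opens to 85 mm and grips with 20 to 120 N. Pads are 22 mm wide; open, the fingers measure 114 mm over their backs; the gripper's body (76 mm by 85 mm) begins 54 mm behind the grasp point. The pads swing forward as they close: fully open they stand 13 mm farther back than shut.
Start: joints at [-63.908, 20.225, 93.587, -0, 66.188, -0.138], TCP at [0.276, -0.561, 0.248] pointing down, gripper open.
Joint ranges: [-150.9, 150.9], [-52.94, 120.26], [3.33, 152.33], [-74.26, 254.26], [0, 154.13], [-172.89, 172.89]. Speed limits (degrees/s): [127.2, 127.2, 159.86, 180, 180, 180].

INTERFACE

Orientations are given as [roll, pitch, yaw] about the fixed x, y, z axes, in that order (R = Rz(yaw) Ry(pitch) Rx(roll)).
In Python, from bench import ctrl gives the robot as it stands. The module is installed in compiled form; this text tells all that it offers.
- The arm moves only by the shell command python3 -m pendant 'ROWS' [FORCE]. ROWS is JSON, a list of rows, each an object with "delta_pos": the shift along the tool's x, y, z in m, a list of three; "rotation": the turn, a rotation vector about the tool's x, y, z in degrees, a list of three; "jaw": the closure in counts, from 0 (fully open) to 255 (shut). A call has 1 to 5 rows; each row is the pose to reach, as a shift and turn from the pose commanded when the call began, along the tool's axes at that moment; what a row does not reach only later rows make up. A row lasts 1/8 s, in which the tool goes at most 62.5 mm and 10.7 degrees, less where a joint would pass 70% of its speed; a pose out of reach is approached as far as the arm can. A call with a gripper value outside its range is refused whole. The fingers move at their own pace and stop on an object; FORCE is the grip in N (left out, the last holds). Time passes only in rows, so rows that repeat a pose let the fingers close. It gives the time, the measured TCP pose, the force, the opening and the grip force at its end, in the units of the state.
- ctrl.state(): the state, without advancing time (a new reading comes with each control period).
- ctrl.grab_frame(name): name is "scene" or "top"; returns a dict with "color" (420x560x3 uint8, blue, green, red), "z_map" (420x560 float32, m along the optical axis (not along the pixel's ray), 0 where there is no reading), "K" (3x3 intrinsics, pixels), "dist_coeffs" ([k1, k2, p1, p2, k3] as OpenCV has them; the pictures are not rectified), "world_from_camera" (4x4, takes a point from camera to world coordinates). Camera axes: x right, y up, looking along -z (the intrinsics and any distortion apply to the point x, -y, -z); pixel columns grow to the right and rows downward; lengths in m; the calibration is good to about 2 mm. A picture is of the moment at which its call begins.
- ctrl.hand_in(): hands the job in; it is judged then, once.
The state is a dict: "time_s": time; "joint_pos": joint angles; "qvel": joint speeds; "tau": joint torques, N m; "tool_pos": TCP position; "orientation": TCP orientation; "wrist_force": force on the tool from outside, world axes, zero at the start; "ft_torque": the same for the moment, N m; "opening": finger opening in m; "grasp_force": force on a finger pad.
Only numpy, scipy, OpenCV 4.12 (cv2) and the standard library are available. Lean on these libraries where they do the work, as an engineer would, in place of code of your own. Each camera call takes 0.05 s, during which the arm holds its last target. There are 200 camera calls.

TASK

Make up the two kits from the stock on the cutting mat: in the square tray lay the large flanged bush first and then stand the tall slim copper tube upright in its bore. In the long tray put the small flanged bush in the compartment next to the finger tab, the hexagon plug in the middle one and the grooved axlebox in the one farthest from the tab. Set every part down gently, never dropped, the same way up as it stood in the stock, and leave the short wide tube, the bottle and the screwdriver where they are.

Things in the scene. Friction and masses are not known exactly. Their poses are not given: they have to be found in the camera images.
- large_bush: The larger of two flanged brass bushes, loose, about 0.3 kg, flange down: flange 64 mm diameter and 6 mm thick at the bottom, round hub 48 mm diameter above it up to 28 mm total height, through bore 30 mm diameter. Grip the hub from above. Origin at the centre of its underside, z up when it stands as it should; its yaw does not matter.
- small_bush: The smaller of two flanged brass bushes, loose, about 0.15 kg, flange down: flange 46 mm diameter and 6 mm thick at the bottom, round hub 31 mm diameter above it up to 28 mm total height, through bore 20 mm. Grip the hub from above. Origin at the centre of its underside, z up when it stands as it should; its yaw does not matter.
- tall_tube: The tall slim copper tube, loose, about 0.08 kg, standing upright: 20 mm outside diameter, 70 mm tall, 14 mm bore. It passes right through the large bush's bore to stand on the tray floor. Origin at the centre of its underside, z up when it stands as it should; its yaw does not matter.
- short_tube: The short wide copper tube, standing upright: 34 mm outside diameter, 34 mm tall. Not wanted for either kit, stays where it is. Origin at the centre of its underside, z up.
- hex_plug: Brass hexagon plug, loose, about 0.13 kg, standing on its hexagon head with the round threaded spigot up: head 30 mm across flats and 12 mm high, spigot 18 mm diameter above it up to 36 mm total height. Grip the spigot from above. Origin at the centre of its underside, z up when it stands as it should; its yaw does not matter.
- axlebox: Dark steel axlebox, loose, 0.28 kg, 36 mm high, brass-lined bore along its x. From above it is an I: two flange plates 36 mm long (x), 7 mm thick, flat outer faces 40 mm apart along its y, joined by a web 26 mm wide in x (so a groove down each side). Grip from above across the 40 mm, along its y. Origin: centre of its underside, z up; its final yaw does not matter.
- square_tray: Square aluminium kit tray, fixed to the bench: 100 by 100 mm outside, walls and floor 3 mm thick, rim 10 mm above the bench. Origin at the centre of its underside (bench level), x and y along its sides, z up.
- long_tray: Long fixed aluminium tray, 204 (its x) by 76 mm outside; walls, dividers, floor 3 mm thick, all rims 10 mm above the bench. Three compartments in a row, each 64 (x) by 70 mm inside, centres at x = +67, 0, -67 mm. A finger tab 40 mm wide with a dark dot sticks out 23 mm at the +x end: x = +67 is next to the tab, x = -67 farthest. Origin: centre of its underside (bench level), z up.
- bottle: Bystander: white plastic bottle with black cap, 42 mm diameter, 85 mm tall, standing beyond the trays on the robot's left. Origin at the centre of its underside.
- screwdriver: Bystander: screwdriver with yellow handle, 180 mm long, lying across beyond the stock. Origin about the middle of its length, at bench level, x along the tool.
Mind the look-alikes: they are no part of the job. Leave any purple look-alike of the large_bush alone.

How it is judged (in metres and radians):
On the way:
1. the large bush lies flat in the square tray before the tall tube is brought to that tray (x of large_bush in the frame of square_tray between -0.018 and 0.018 m and y of large_bush in the frame of square_tray between -0.018 and 0.018 m and z of large_bush in the frame of square_tray below 0.0065 m and angle between large_bush's own z axis and vertical below 0.12 rad and horizontal distance between tall_tube and square_tray above 0.08 m), for 0.2 s.
At the end, for the whole second after the job is handed in: All upright (7 deg), on the tray floors, at rest: large bush in the square tray within 18 mm of centre, tall tube in its bore (axes within 8 mm); in the long tray small bush by the tab, hexagon plug in the middle, axlebox in the far compartment. Short tube within 15 mm of its start (x of large_bush in the frame of square_tray between -0.018 and 0.018 m and y of large_bush in the frame of square_tray between -0.018 and 0.018 m and z of each of large_bush, tall_tube in the frame of square_tray below 0.0065 m and angle between each of large_bush, tall_tube, small_bush, hex_plug, axlebox's own z axis and vertical below 0.12 rad and x of tall_tube in the frame of square_tray between -0.025 and 0.025 m and y of tall_tube in the frame of square_tray between -0.025 and 0.025 m and horizontal distance between tall_tube and large_bush below 0.008 m and x of small_bush in the frame of long_tray between 0.049 and 0.085 m and y of small_bush in the frame of long_tray between -0.022 and 0.022 m and z of each of small_bush, hex_plug, axlebox in the frame of long_tray below 0.0065 m and x of hex_plug in the frame of long_tray between -0.02 and 0.02 m and y of hex_plug in the frame of long_tray between -0.024 and 0.024 m and x of axlebox in the frame of long_tray between -0.087 and -0.047 m and y of axlebox in the frame of long_tray between -0.024 and 0.024 m and linear speed of each of large_bush, tall_tube, small_bush, hex_plug, axlebox below 0.02 m/s and angular speed of each of large_bush, tall_tube, small_bush, hex_plug, axlebox below 0.2 rad/s and distance of short_tube from where it was at the start of the episode below 0.015 m); the robot touches nothing.
It fails at once if the short tube was moved more than 15 mm (distance of short_tube from where it was at the start of the episode above 0.015 m).
It fails at once if the bottle was moved more than 20 mm (distance of bottle from where it was at the start of the episode above 0.02 m).
It fails at once if the screwdriver was moved more than 20 mm (distance of screwdriver from where it was at the start of the episode above 0.02 m).
It fails at once if a part was pressed or slammed into its tray with over 60 N (contact force between any of large_bush, tall_tube and square_tray above 60 N or contact force between any of small_bush, hex_plug, axlebox and long_tray above 60 N).
It fails at once if a part was dropped: let go and falling faster than 0.5 m/s (a drop of some 25 mm or more) ((height (world z) of large_bush above 0.01 m and linear speed of large_bush above 0.5 m/s and contact force between the fingers and large_bush below 0.05 N) or (height (world z) of tall_tube above 0.01 m and linear speed of tall_tube above 0.5 m/s and contact force between the fingers and tall_tube below 0.05 N) or (height (world z) of small_bush above 0.01 m and linear speed of small_bush above 0.5 m/s and contact force between the fingers and small_bush below 0.05 N) or (height (world z) of hex_plug above 0.01 m and linear speed of hex_plug above 0.5 m/s and contact force between the fingers and hex_plug below 0.05 N) or (height (world z) of axlebox above 0.01 m and linear speed of axlebox above 0.5 m/s and contact force between the fingers and axlebox below 0.05 N)).
It also fails if it takes over 120 s, if anything falls off the work surface, if the arm or the gripper's body presses on something with over 40 N, if the wrist force passes 120 N, or if a joint passes its speed limit or range.

## Working session

There is one attempt and no reset: what is moved stays moved. The work goes in short steps, Python scripts to look and compute and a shell command to move; the robot and the scene stay as the last step left them, time stands still between calls to the robot, and variables do not carry over. Pictures are saved under pics/ and viewed, at most 14 in all, crops included, and the job is handed in when it is done.

```bash
mkdir -p pics
cat > h.py <<'E'
import numpy as np, cv2
from bench import ctrl
def grab(n):
    f=ctrl.grab_frame(n); np.savez(f'{n}.npz',**f); return f
def load(n): return dict(np.load(f'{n}.npz'))
def w(f,u,v,d=None,z=None):
    """world point of pixel; from depth map (median 3x3), or intersect with plane z"""
    p=cv2.undistortPoints(np.array([[[u,v]]],float),f['K'],f['dist_coeffs'])[0,0]
    T=f['world_from_camera']; r=np.array([p[0],-p[1],-1.])
    if z is not None:
        a=T[:3,:3]@r; s=(z-T[2,3])/a[2]; return T[:3,3]+s*a
    if d is None:
        q=f['z_map'][int(v)-1:int(v)+2,int(u)-1:int(u)+2]; d=np.median(q[q>0])
    return T[:3,:3]@(r*d)+T[:3,3]
E
python3 - <<'E'
from h import *
for n in('scene','top'):
    f=grab(n); cv2.imwrite(f'pics/{n}0.png',f['color']); print(n,f['world_from_camera'].round(3).tolist(),f['K'].round(1).tolist(),f['dist_coeffs'])
print(ctrl.state())
E
```

```text
scene [[-0.294, -0.779, 0.553, 1.232], [0.956, -0.245, 0.164, 0.216], [0.008, 0.577, 0.817, 1.007], [0.0, 0.0, 0.0, 1.0]] [[530.3, 0.0, 284.2], [0.0, 530.3, 204.9], [0.0, 0.0, 1.0]] [-0.10066803  0.          0.          0.          0.        ]
top [[-0.024, 0.987, -0.16, 0.423], [-1.0, -0.024, -0.001, 0.031], [-0.005, 0.16, 0.987, 0.821], [0.0, 0.0, 0.0, 1.0]] [[383.0, 0.0, 278.0], [0.0, 383.0, 212.4], [0.0, 0.0, 1.0]] [-0.11042247  0.          0.          0.          0.        ]
{'time_s': 0.1, 'joint_pos': array([-6.39084508e+01,  2.02573046e+01,  9.36250052e+01, -1.64397792e-03,
        6.61888218e+01, -1.36887425e-01]), 'qvel': array([-0.00104036, -0.1308943 , -0.11873588,  0.07505889,  0.05188736,
       -0.06138009]), 'tau': array([-4.37522303e-04, -6.06358838e+01, -3.42820644e+01,  4.59840840e-05,
        4.01615704e-03, -2.28628244e-05]), 'tool_pos': array([ 0.27603656, -0.56028   ,  0.24764856]), 'orientation': array([-1.79928865e+02,  1.33327190e-03,  2.62291021e+01]), 'wrist_force': array([-0.58784218,  0.55388154, -0.21403908]), 'ft_torque': array([ 0.0008876 , -0.00514172,  0.0250742 ]), 'grasp_force': 0.0, 'opening': 0.085102881850142}
```

View pics/scene0.png

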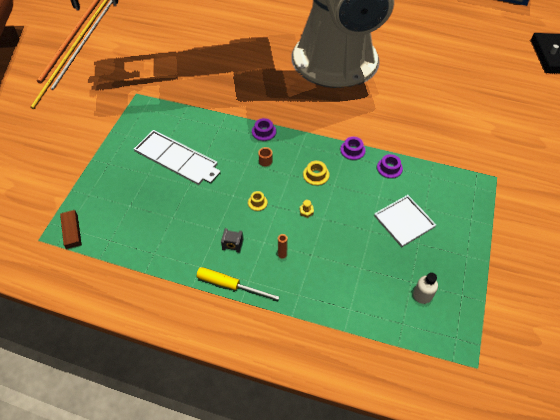

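View pics/top0.png

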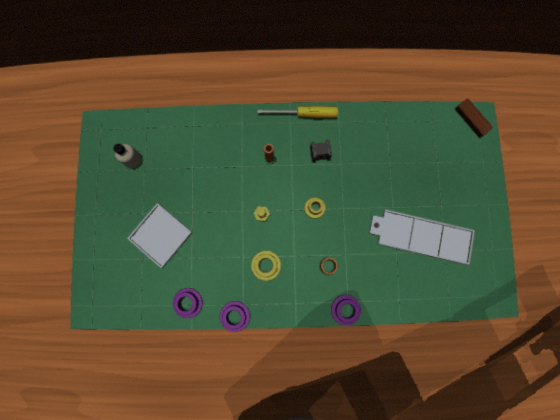

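The scene view shows the stock: large brass bush (316,172), small bush (257,200), plug (307,208), axlebox (232,240), tall tube (283,246) and short tube (265,157). In the top view these are at (266,265), (315,207), (262,214), (320,150), (269,152) and (329,266). The square tray is at (160,236). The long tray is at (422,237) with its tab at (377,226).

Candidates for the large bush are the yellow ring at (266,265) and the purple rings at (187,303), (235,316) and (346,310). The yellow brass one fits the description, so I'll confirm it in an enlarged crop.

Run:
```python
from h import *
f=load('top')
c=f['color'][125:295,235:350]; 
a=cv2.resize(c,None,fx=3.5,fy=3.5,interpolation=cv2.INTER_CUBIC)
cv2.imwrite('pics/c1.png',a)
c=f['color'][195:275,120:200];d=f['color'][195:275,365:480]
cv2.imwrite('pics/c2.png',cv2.resize(np.hstack([c,d]),None,fx=4,fy=4,interpolation=cv2.INTER_CUBIC))
# point cloud by height
for n in('top','scene'):
    f=load(n); v,u=np.nonzero(f['z_map']>0)
    p=cv2.undistortPoints(np.stack([u,v],1).astype(float)[:,None],f['K'],f['dist_coeffs'])[:,0]
    d=f['z_map'][v,u]; T=f['world_from_camera']
    P=np.stack([p[:,0]*d,-p[:,1]*d,-d],1)@T[:3,:3].T+T[:3,3]
    np.savez(n+'_pc.npz',P=P,u=u,v=v)
    m=np.zeros(f['z_map'].shape,np.uint8); s=(P[:,2]>.012)&(P[:,2]<.12)&(P[:,0]>.25)&(P[:,0]<.8)&(abs(P[:,1])<.6)
    m[v[s],u[s]]=255
    k,l,st,ce=cv2.connectedComponentsWithStats(m)
    L=l[v,u]
    for i in range(1,k):
        if st[i,4]<15: continue
        q=P[L==i]; h=np.percentile(q[:,2],95); t=q[q[:,2]>h-.005]
        print(n,ce[i].round(),st[i,4],'top z',h.round(4),'mid-range',((t.min(0)+t.max(0))/2).round(4)[:2],'ext',np.ptp(t,axis=0).round(3)[:2],'all mid',((q.min(0)+q.max(0))/2).round(4)[:2])
```

```text
top [475. 117.] 573 top z 0.0225 mid-range [ 0.7596 -0.4266] ext [0.081 0.077] all mid [ 0.7596 -0.4261]
top [311. 112.] 550 top z 0.0267 mid-range [ 0.779 -0.061] ext [0.023 0.09 ] all mid [ 0.7792 -0.0174]
top [320. 150.] 334 top z 0.0382 mid-range [ 0.6866 -0.0637] ext [0.04  0.042] all mid [ 0.6863 -0.0632]
top [126. 155.] 457 top z 0.0853 mid-range [0.6842 0.3569] ext [0.018 0.018] all mid [0.6847 0.3578]
top [268. 152.] 135 top z 0.0709 mid-range [0.678  0.0487] ext [0.019 0.016] all mid [0.6776 0.0492]
top [315. 206.] 130 top z 0.0294 mid-range [ 0.5629 -0.0467] ext [0.03 0.03] all mid [ 0.5629 -0.0467]
top [261. 212.] 100 top z 0.0376 mid-range [0.5517 0.0689] ext [0.017 0.017] all mid [0.5546 0.069 ]
top [265. 265.] 255 top z 0.0299 mid-range [0.4422 0.0599] ext [0.045 0.043] all mid [0.4422 0.0599]
top [328. 266.] 105 top z 0.0356 mid-range [ 0.4366 -0.069 ] ext [0.033 0.031] all mid [ 0.4366 -0.0686]
top [185. 303.] 297 top z 0.0297 mid-range [0.3677 0.2277] ext [0.045 0.045] all mid [0.3677 0.2274]
top [347. 310.] 283 top z 0.0296 mid-range [ 0.3453 -0.1045] ext [0.046 0.
[... 688 characters left out ...]
9 mid-range [ 0.5634 -0.0468] ext [0.03  0.028] all mid [ 0.5635 -0.0465]
scene [307. 206.] 117 top z 0.0386 mid-range [0.5526 0.0687] ext [0.018 0.017] all mid [0.5549 0.0681]
scene [ 70. 227.] 517 top z 0.0225 mid-range [ 0.7587 -0.4248] ext [0.081 0.079] all mid [ 0.7589 -0.4248]
scene [232. 238.] 342 top z 0.0383 mid-range [ 0.6862 -0.0639] ext [0.042 0.042] all mid [ 0.6862 -0.0634]
scene [282. 244.] 193 top z 0.071 mid-range [0.6784 0.0485] ext [0.02 0.02] all mid [0.6789 0.0486]
scene [225. 280.] 606 top z 0.0268 mid-range [ 0.7817 -0.0614] ext [0.022 0.089] all mid [ 0.7806 -0.0167]
scene [426. 287.] 494 top z 0.0851 mid-range [0.6863 0.3574] ext [0.022 0.02 ] all mid [0.6895 0.3583]
```

View pics/c1.png

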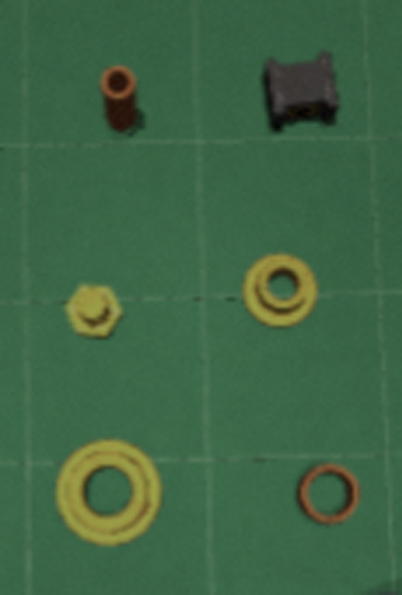

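View pics/c2.png

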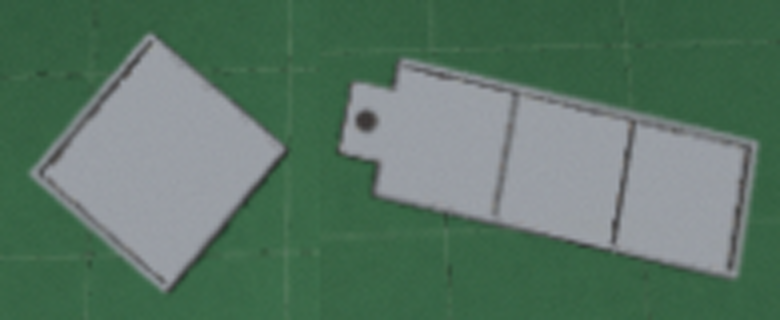

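The crop confirms the parts. The brass large bush is at crop (109,491), the copper short tube to avoid at (328,493), and the axlebox's flange plates are on its left and right (crop x 268 and 335), so it grips along about world y. Tray corners read well, so next are the tray poses and the axlebox yaw.

```bash
cat >> h.py <<'E'
from scipy.spatial.transform import Rotation as Ro
def to(x,y,z,yaw=None):
    """tool-frame shift and turn from the present pose to TCP x,y,z pointing down with yaw"""
    s=ctrl.state(); R=Ro.from_euler('xyz',s['orientation'],degrees=True)
    d=R.inv().apply(np.array([x,y,z])-s['tool_pos'])
    o=(R.inv()*Ro.from_euler('xyz',[180,0,yaw if yaw is not None else s['orientation'][2]],degrees=True)).as_rotvec(degrees=True)
    print('shift',d.round(4),'turn',o.round(1),'from',s['tool_pos'].round(4),'yaw',s['orientation'][2].round(1),'t',s['time_s'])
E
python3 - <<'E'
from h import *
f=load('top')
sq=[(151,34),(287,150),(168,292),(31,173)]; lo=[(401,59),(757,143),(738,277),(375,194)]
S=np.array([w(f,x/4-.375+120,y/4-.375+195,z=.01)[:2] for x,y in sq])
L=np.array([w(f,(x-320)/4-.375+365,y/4-.375+195,z=.01)[:2] for x,y in lo])
for n,C in(('sq',S),('lo',L)):
    e=np.roll(C,-1,0)-C; print(n,C.mean(0).round(4),'sides',np.linalg.norm(e,axis=1).round(3),'dir',np.degrees(np.arctan2(e[:,1],e[:,0])).round(1))
d=w(f,(366-320)/4-.375+365,121/4-.375+195,z=.009)[:2]
c=L.mean(0); ux=(L[0]+L[3]-L[1]-L[2]); ux/=np.linalg.norm(ux)
print('dot',d.round(4),'along',(d-c)@ux, 'ux',ux.round(3),'yaw',np.degrees(np.arctan2(ux[1],ux[0])).round(1))
for k in(.067,0,-.067): print(k,(c+k*ux).round(4))
p=np.load('scene_pc.npz')['P']; 
for n in('top','scene'):
    P=np.load(n+'_pc.npz')['P']
    q=P[(abs(P[:,0]-.686)<.035)&(abs(P[:,1]+.0635)<.035)&(P[:,2]>.031)]
    print(n,cv2.minAreaRect((q[:,:2]*1000).astype(np.float32)))
    q=P[(abs(P[:,0]-.5)<.25)&(abs(P[:,1])<.2)&(P[:,2]<.006)]; print('mat z',np.median(q[:,2]))
    for C in(S,L):
        g=P[np.linalg.norm(P[:,:2]-(C.mean(0) if C is S else c),axis=1)<.025]; print('floor z',np.median(g[:,2]))
to(.442,.0605,.16,0)
E
```

```text
sq [0.5109 0.2881] sides [0.1   0.098 0.101 0.099] dir [-130.6  139.5   49.9  -40.9]
lo [ 0.4928 -0.2888] sides [0.203 0.075 0.204 0.075] dir [-104.6  166.1   75.5  -14.6]
dot [ 0.5216 -0.1786] along 0.1139120139139 ux [0.252 0.968] yaw 75.4
0.067 [ 0.5097 -0.2239]
0 [ 0.4928 -0.2888]
-0.067 [ 0.4759 -0.3536]
top ((686.3392944335938, -63.40797424316406), (36.63957214355469, 40.495784759521484), 5.707710266113281)
mat z 0.00029731369185437284
floor z 0.0029563303354971926
floor z 0.0027550099100905334
scene ((686.2341918945312, -63.46563720703125), (37.66548538208008, 41.823402404785156), 8.450675964355469)
mat z 0.00019313581951707626
floor z 0.002917466647439193
floor z 0.0019774170755231246
shift [ 0.4232 -0.4834  0.0882] turn [-0.1  0.  26.2] from [ 0.276  -0.5603  0.2476] yaw 26.2 t 0.1
```

Everything agrees: tray sides are 100 and 204×75 mm, the dot is on the +x end, the mat is at z≈0 and the tray floors at 3 mm. Moving toward the large bush.

```bash
python3 -m pendant '[{"delta_pos":[0.04,-0.045,0],"rotation":[0,0,8],"jaw":0},{"delta_pos":[0.08,-0.09,0],"rotation":[0,0,16],"jaw":0},{"delta_pos":[0.12,-0.136,0],"rotation":[0,0,24],"jaw":0},{"delta_pos":[0.16,-0.181,0],"rotation":[0,0,26.2],"jaw":0},{"delta_pos":[0.2,-0.226,0],"rotation":[-0.1,0,26.2],"jaw":0}]' 40; python3 -c "
from h import *
to(.442,.0605,.1,0)"
```

```text
time_s: 0.72
tool_pos: [0.3558, -0.2677, 0.2482]
orientation: [179.9, -0.0, -0.0]
wrist_force: [1.4, 0.7, 0.1]
opening: 0.0855
grasp_force: 0.0
shift [ 0.0859 -0.3285  0.1477] turn [ 0.1 -0.  -0. ] from [ 0.3558 -0.2677  0.2482] yaw -0.0 t 0.725
```

```bash
python3 -m pendant '[{"delta_pos":[0.017,-0.06,0],"rotation":[0,0,0],"jaw":0},{"delta_pos":[0.034,-0.12,0],"rotation":[0,0,0],"jaw":0},{"delta_pos":[0.051,-0.18,0],"rotation":[0,0,0],"jaw":0},{"delta_pos":[0.065,-0.24,0.01],"rotation":[0,0,0],"jaw":0},{"delta_pos":[0.078,-0.3,0.02],"rotation":[0,0,0],"jaw":0}]'; python3 -m pendant '[{"delta_pos":[0.008,-0.028,0.04],"rotation":[0,0,0],"jaw":0},{"delta_pos":[0.008,-0.028,0.09],"rotation":[0,0,0],"jaw":0},{"delta_pos":[0.008,-0.028,0.127],"rotation":[0,0,0],"jaw":0},{"delta_pos":[0.008,-0.028,0.127],"rotation":[0,0,0],"jaw":0}]';  python3 -c "
from h import *
to(.4425,.0605,.029,0)"
```

```text
time_s: 1.35
tool_pos: [0.4338, 0.0325, 0.2277]
orientation: [179.9, -0.1, 0.0]
wrist_force: [0.8, -0.7, -0.2]
opening: 0.0851
grasp_force: 0.0
time_s: 1.85
tool_pos: [0.4394, 0.0581, 0.0987]
orientation: [179.9, 0.3, 0.0]
wrist_force: [0.8, -0.0, 0.3]
opening: 0.0854
grasp_force: 0.0
shift [ 0.0035 -0.0025  0.0697] turn [0.1 0.3 0. ] from [0.4394 0.0581 0.0987] yaw 0.0 t 1.85
```

```bash
python3 -m pendant '[{"delta_pos":[0,0,0.02],"rotation":[0,0,0],"jaw":0},{"delta_pos":[0,0,0.04],"rotation":[0,0,0],"jaw":0},{"delta_pos":[0,0,0.04],"rotation":[0,0,0],"jaw":0},{"delta_pos":[0,0,0.04],"rotation":[0,0,0],"jaw":0}]';  python3 -c "
from h import *
to(.4425,.0605,.029,0)"
```

```text
time_s: 2.35
tool_pos: [0.4426, 0.0583, 0.0621]
orientation: [179.9, -0.1, 0.0]
wrist_force: [0.8, -0.8, 0.2]
opening: 0.0855
grasp_force: 0.0
shift [-0.0002 -0.0023  0.0331] turn [ 0.1 -0.1  0. ] from [0.4426 0.0583 0.0621] yaw 0.0 t 2.35
```

```bash
python3 -m pendant '[{"delta_pos":[0,-0.002,0.015],"rotation":[0,0,0],"jaw":0},{"delta_pos":[0,-0.002,0.03],"rotation":[0,0,0],"jaw":0},{"delta_pos":[0,-0.002,0.031],"rotation":[0,0,0],"jaw":0},{"delta_pos":[0,-0.002,0.031],"rotation":[0,0,0],"jaw":0},{"delta_pos":[0,-0.002,0.031],"rotation":[0,0,0],"jaw":40}]';  python3 -m pendant '[{"delta_pos":[0,0,0],"rotation":[0,0,0],"jaw":100},{"delta_pos":[0,0,0],"rotation":[0,0,0],"jaw":160},{"delta_pos":[0,0,0],"rotation":[0,0,0],"jaw":160},{"delta_pos":[0,0,0],"rotation":[0,0,0],"jaw":160}]' 40; python3 -c "
from h import *
to(.4425,.0605,.029,0)"
```

```text
time_s: 2.98
tool_pos: [0.4418, 0.0602, 0.0299]
orientation: [179.9, -0.0, 0.0]
wrist_force: [-0.1, -1.0, 0.0]
opening: 0.0726
grasp_force: 0.0
time_s: 3.48
tool_pos: [0.4419, 0.0602, 0.0304]
orientation: [179.9, -0.1, 0.0]
wrist_force: [-1.3, 0.4, 7.8]
opening: 0.0459
grasp_force: 39.7
shift [ 0.0006 -0.0003  0.0014] turn [ 0.1 -0.1  0. ] from [0.4419 0.0602 0.0304] yaw 0.0 t 3.475
```

```bash
python3 -m pendant '[{"delta_pos":[0,0,-0.02],"rotation":[0,0,0],"jaw":160},{"delta_pos":[0,0,-0.06],"rotation":[0,0,0],"jaw":160},{"delta_pos":[0.015,-0.05,-0.08],"rotation":[0,0,0],"jaw":160},{"delta_pos":[0.03,-0.1,-0.08],"rotation":[0,0,0],"jaw":160},{"delta_pos":[0.045,-0.15,-0.08],"rotation":[0,0,0],"jaw":160}]';  python3 -m pendant '[{"delta_pos":[0.014,-0.045,0],"rotation":[0,0,0],"jaw":160},{"delta_pos":[0.024,-0.078,0],"rotation":[0,0,0],"jaw":160},{"delta_pos":[0.024,-0.078,0.03],"rotation":[0,0,0],"jaw":160},{"delta_pos":[0.024,-0.078,0.05],"rotation":[0,0,0],"jaw":160},{"delta_pos":[0.024,-0.078,0.05],"rotation":[0,0,0],"jaw":160}]'; python3 -c "
from h import *
to(.511,.288,.0345,0)
f=grab('scene');cv2.imwrite('pics/s1.png',f['color'][140:320,240:500].repeat(3,0).repeat(3,1))"
```

```text
time_s: 4.1
tool_pos: [0.4869, 0.2118, 0.1101]
orientation: [179.9, -0.1, 0.0]
wrist_force: [1.5, -0.3, -2.8]
opening: 0.046
grasp_force: 42.9
time_s: 4.72
tool_pos: [0.5091, 0.2875, 0.0578]
orientation: [179.8, 0.2, 0.0]
wrist_force: [-0.5, 0.0, -2.3]
opening: 0.0458
grasp_force: 42.8
shift [ 0.002  -0.0005  0.0233] turn [0.2 0.2 0. ] from [0.5091 0.2875 0.0578] yaw 0.0 t 4.725
```

View pics/s1.png

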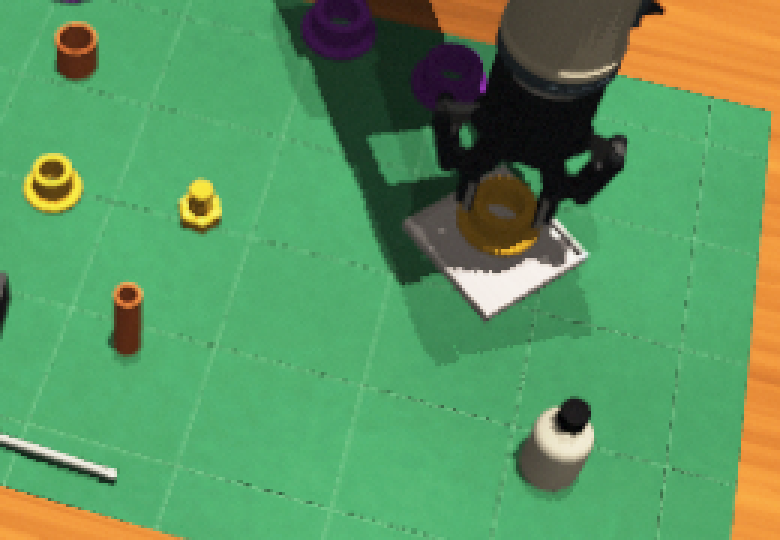

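The large bush is held upright at crop (500,215), over the square tray. Lowering and releasing.

```bash
python3 -m pendant '[{"delta_pos":[0.001,0,0.01],"rotation":[0,0,0],"jaw":160},{"delta_pos":[0.001,0,0.018],"rotation":[0,0,0],"jaw":160},{"delta_pos":[0.001,0,0.022],"rotation":[0,0,0],"jaw":160},{"delta_pos":[0.001,0,0.023],"rotation":[0,0,0],"jaw":160},{"delta_pos":[0.001,0,0.023],"rotation":[0,0,0],"jaw":160}]'; python3 -c "
from h import *
to(.511,.288,.0335,0)"
```

```text
time_s: 5.4
tool_pos: [0.5116, 0.2882, 0.0365]
orientation: [179.9, -0.0, 0.0]
wrist_force: [0.8, 0.4, -1.7]
opening: 0.0455
grasp_force: 42.9
shift [-0.0006  0.0002  0.003 ] turn [ 0.1 -0.   0. ] from [0.5116 0.2882 0.0365] yaw 0.0 t 5.4
```

```bash
python3 -m pendant '[{"delta_pos":[0,0,0.001],"rotation":[0,0,0],"jaw":160},{"delta_pos":[0,0,0.002],"rotation":[0,0,0],"jaw":160},{"delta_pos":[0,0,0.002],"rotation":[0,0,0],"jaw":160}]';  python3 -m pendant '[{"delta_pos":[0,0,0],"rotation":[0,0,0],"jaw":100},{"delta_pos":[0,0,0],"rotation":[0,0,0],"jaw":60},{"delta_pos":[0,0,-0.005],"rotation":[0,0,0],"jaw":50},{"delta_pos":[0,0,-0.04],"rotation":[0,0,0],"jaw":50},{"delta_pos":[0,0,-0.08],"rotation":[0,0,0],"jaw":50}]';python3 -c "
from h import *
to(.6785,.0487,.112,0)"
```

```text
time_s: 5.78
tool_pos: [0.5115, 0.2882, 0.0344]
orientation: [179.9, -0.0, 0.0]
wrist_force: [0.3, 0.2, -2.2]
opening: 0.046
grasp_force: 42.9
time_s: 6.4
tool_pos: [0.5111, 0.2881, 0.1151]
orientation: [179.9, 0.0, 0.0]
wrist_force: [1.0, -0.4, -0.6]
opening: 0.0688
grasp_force: 0.0
shift [0.1673 0.2395 0.0035] turn [0.1 0.  0. ] from [0.5111 0.2881 0.1151] yaw 0.0 t 6.4
```

```bash
python3 -m pendant '[{"delta_pos":[0.034,0.048,-0.01],"rotation":[0,0,0],"jaw":50},{"delta_pos":[0.068,0.096,-0.01],"rotation":[0,0,0],"jaw":50},{"delta_pos":[0.102,0.144,-0.01],"rotation":[0,0,0],"jaw":50},{"delta_pos":[0.136,0.192,-0.01],"rotation":[0,0,0],"jaw":50},{"delta_pos":[0.167,0.24,-0.01],"rotation":[0,0,0],"jaw":50}]';  python3 -m pendant '[{"delta_pos":[0,0,0],"rotation":[0,0,0],"jaw":50},{"delta_pos":[0,0,0],"rotation":[0,0,0],"jaw":50}]'; python3 -c "
from h import *
f=grab('top'); cv2.imwrite('pics/t1.png',cv2.resize(f['color'][130:300,100:300],None,fx=4,fy=3.5,interpolation=cv2.INTER_CUBIC)); f=grab('scene')
to(.6785,.0487,.055,0)"
```

```text
time_s: 7.02
tool_pos: [0.6798, 0.0467, 0.1255]
orientation: [179.9, -0.1, 0.0]
wrist_force: [0.7, 0.2, 0.6]
opening: 0.0688
grasp_force: 0.0
time_s: 7.28
tool_pos: [0.6782, 0.0485, 0.1249]
orientation: [179.9, 0.0, -0.0]
wrist_force: [-0.0, 0.2, -0.7]
opening: 0.0684
grasp_force: 0.0
shift [0.0006 0.0007 0.0699] turn [0.1 0.  0.1] from [0.6779 0.0495 0.1249] yaw 0.1 t 7.375
```

View pics/t1.png

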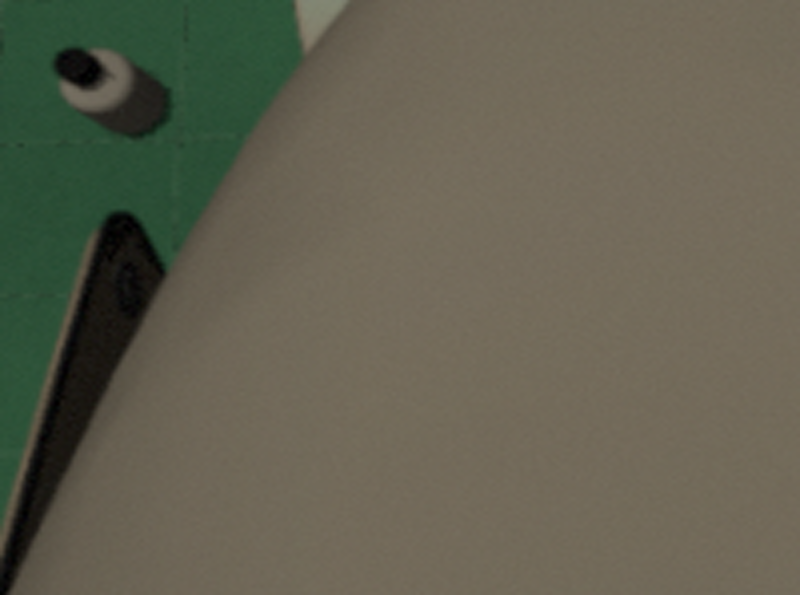

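The arm hides the top view, so I'll use the scene camera's depth to locate the placed bush, and grip the tube meanwhile.

```bash
cat >> h.py <<'E'
def obj(f,x,y,r,zlo,zhi=.2):
    """mid-range and extent of the top 5 mm of what stands near x,y"""
    v,u=np.nonzero(f['z_map']>0)
    p=cv2.undistortPoints(np.stack([u,v],1).astype(float)[:,None],f['K'],f['dist_coeffs'])[:,0]
    d=f['z_map'][v,u]; T=f['world_from_camera']
    P=np.stack([p[:,0]*d,-p[:,1]*d,-d],1)@T[:3,:3].T+T[:3,3]
    q=P[(np.hypot(P[:,0]-x,P[:,1]-y)<r)&(P[:,2]>zlo)&(P[:,2]<zhi)]
    if len(q)<5: print('none');return
    h=np.percentile(q[:,2],95);t=q[q[:,2]>h-.005]
    print('n',len(q),'top',h.round(4),'mid',((t.min(0)+t.max(0))/2).round(4)[:2],'ext',np.ptp(t,axis=0).round(3)[:2])
E
python3 -c "
from h import *
obj(load('scene'),.511,.288,.045,.015)"
python3 -m pendant '[{"delta_pos":[0,0,0.03],"rotation":[0,0,0],"jaw":50},{"delta_pos":[0,0,0.06],"rotation":[0,0,0],"jaw":50},{"delta_pos":[0,0,0.07],"rotation":[0,0,0],"jaw":50},{"delta_pos":[0,0,0.07],"rotation":[0,0,0],"jaw":100},{"delta_pos":[0,0,0.07],"rotation":[0,0,0],"jaw":150}]' 25;  python3 -m pendant '[{"delta_pos":[0,0,0],"rotation":[0,0,0],"jaw":190},{"delta_pos":[0,0,0],"rotation":[0,0,0],"jaw":230},{"delta_pos":[0,0,0],"rotation":[0,0,0],"jaw":230},{"delta_pos":[0,0,0],"rotation":[0,0,0],"jaw":230},{"delta_pos":[0,0,0],"rotation":[0,0,0],"jaw":230}]'
```

```text
n 311 top 0.0333 mid [0.5116 0.2873] ext [0.048 0.048]
time_s: 8.0
tool_pos: [0.6794, 0.0488, 0.0562]
orientation: [179.9, -0.1, 0.1]
wrist_force: [-0.1, -0.9, 0.2]
opening: 0.0356
grasp_force: 0.0
time_s: 8.62
tool_pos: [0.6795, 0.0484, 0.0561]
orientation: [179.9, -0.1, 0.0]
wrist_force: [0.1, 0.2, 6.4]
opening: 0.0195
grasp_force: 24.5
```

```bash
python3 -m pendant '[{"delta_pos":[0,0,-0.015],"rotation":[0,0,0],"jaw":230},{"delta_pos":[0,0,-0.055],"rotation":[0,0,0],"jaw":230},{"delta_pos":[-0.02,-0.03,-0.08],"rotation":[0,0,0],"jaw":230},{"delta_pos":[-0.053,-0.076,-0.08],"rotation":[0,0,0],"jaw":230},{"delta_pos":[-0.086,-0.122,-0.08],"rotation":[0,0,0],"jaw":230}]';  python3 -m pendant '[{"delta_pos":[-0.03,-0.045,0],"rotation":[0,0,0],"jaw":230},{"delta_pos":[-0.06,-0.09,0],"rotation":[0,0,0],"jaw":230},{"delta_pos":[-0.082,-0.118,0],"rotation":[0,0,0],"jaw":230},{"delta_pos":[-0.082,-0.118,0.02],"rotation":[0,0,0],"jaw":230},{"delta_pos":[-0.082,-0.118,0.03],"rotation":[0,0,0],"jaw":230}]';  python3 -m pendant '[{"delta_pos":[0,0,0],"rotation":[0,0,0],"jaw":230},{"delta_pos":[0,0,0],"rotation":[0,0,0],"jaw":230}]'; python3 -c "
from h import *
f=grab('scene');cv2.imwrite('pics/s2.png',cv2.resize(f['color'][160:260,360:460],None,fx=5,fy=5,interpolation=cv2.INTER_CUBIC))
to(.512,.2878,.0605,0)"
```

```text
time_s: 9.25
tool_pos: [0.592, 0.1713, 0.136]
orientation: [179.9, -0.1, -0.0]
wrist_force: [0.8, 0.5, -0.7]
opening: 0.0192
grasp_force: 24.6
time_s: 9.88
tool_pos: [0.51, 0.2885, 0.1043]
orientation: [179.9, -0.0, 0.1]
wrist_force: [0.3, 0.8, -0.4]
opening: 0.0193
grasp_force: 24.7
time_s: 10.12
tool_pos: [0.5111, 0.288, 0.1049]
orientation: [179.9, -0.0, -0.0]
wrist_force: [1.1, -0.4, 0.3]
opening: 0.0192
grasp_force: 24.7
shift [0.0008 0.0002 0.0445] turn [ 0.1 -0.1 -0. ] from [0.5112 0.2881 0.105 ] yaw -0.0 t 10.175
```

View pics/s2.png

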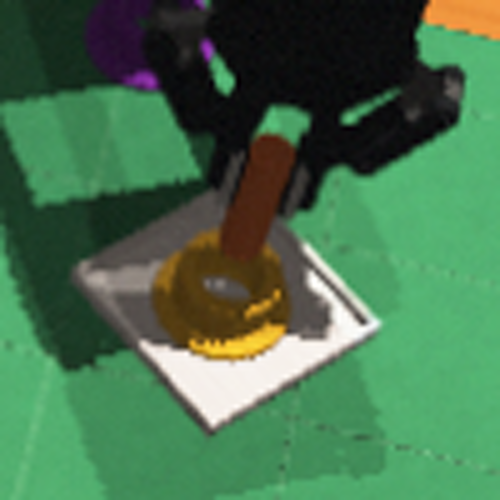

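The tube is upright, with its bottom at crop (240,250), about 18 mm above the bush bore at (226,283), and in line with it. Lowering.

```bash
python3 -m pendant '[{"delta_pos":[0.001,0,0.01],"rotation":[0,0,0],"jaw":230},{"delta_pos":[0.001,0,0.018],"rotation":[0,0,0],"jaw":230},{"delta_pos":[0.001,0,0.025],"rotation":[0,0,0],"jaw":230},{"delta_pos":[0.001,0,0.025],"rotation":[0,0,0],"jaw":230}]'; python3 -m pendant '[{"delta_pos":[0,0,0.008],"rotation":[0,0,0],"jaw":230},{"delta_pos":[0,0,0.015],"rotation":[0,0,0],"jaw":230},{"delta_pos":[0,0,0.018],"rotation":[0,0,0],"jaw":230},{"delta_pos":[0,0,0.0185],"rotation":[0,0,0],"jaw":230},{"delta_pos":[0,0,0.0185],"rotation":[0,0,0],"jaw":230}]'; python3 -c "
from h import *
to(.512,.2878,.0598,0)"
```

```text
time_s: 10.68
tool_pos: [0.511, 0.288, 0.0785]
orientation: [179.9, 0.1, 0.0]
wrist_force: [-0.2, -0.8, -1.3]
opening: 0.0193
grasp_force: 24.7
time_s: 11.3
tool_pos: [0.5116, 0.2883, 0.061]
orientation: [179.9, -0.0, 0.0]
wrist_force: [-0.5, 0.7, -0.2]
opening: 0.0194
grasp_force: 24.7
shift [0.0004 0.0005 0.0012] turn [ 0.1 -0.   0. ] from [0.5116 0.2883 0.061 ] yaw 0.0 t 11.3
```

```bash
python3 -m pendant '[{"delta_pos":[0,0,0.001],"rotation":[0,0,0],"jaw":230},{"delta_pos":[0,0,0.0015],"rotation":[0,0,0],"jaw":230},{"delta_pos":[0,0,0.0015],"rotation":[0,0,0],"jaw":230},{"delta_pos":[0,0,0.0015],"rotation":[0,0,0],"jaw":190},{"delta_pos":[0,0,0.0015],"rotation":[0,0,0],"jaw":140}]'; python3 -m pendant '[{"delta_pos":[0,0,0],"rotation":[0,0,0],"jaw":90},{"delta_pos":[0,0,-0.01],"rotation":[0,0,0],"jaw":70},{"delta_pos":[0,0,-0.05],"rotation":[0,0,0],"jaw":60},{"delta_pos":[0,0,-0.08],"rotation":[0,0,0],"jaw":60},{"delta_pos":[0.01,0.06,-0.08],"rotation":[0,0,0],"jaw":60}]'; python3 -m pendant '[{"delta_pos":[0.01,0.06,0],"rotation":[0,0,0],"jaw":60},{"delta_pos":[0.02,0.12,0],"rotation":[0,0,0],"jaw":60},{"delta_pos":[0.03,0.18,0],"rotation":[0,0,0],"jaw":60},{"delta_pos":[0.04,0.24,0.01],"rotation":[0,0,0],"jaw":60},{"delta_pos":[0.042,0.275,0.03],"rotation":[0,0,0],"jaw":60}]';python3 -m pendant '[{"delta_pos":[0,0,0.02],"rotation":[0,0,0],"jaw":60},{"delta_pos":[0,0,0.02],"rotation":[0,0,0],"jaw":60}]'; python3 -c "
from h import *
f=grab('scene');cv2.imwrite('pics/s3.png',cv2.resize(f['color'][160:260,360:460],None,fx=5,fy=5,interpolation=cv2.INTER_CUBIC))
obj(f,.511,.288,.045,.06); obj(f,.511,.288,.045,.015,.04)
to(.5632,-.0467,.0295,0)"
```

```text
time_s: 11.92
tool_pos: [0.5117, 0.2883, 0.0595]
orientation: [179.9, -0.0, 0.0]
wrist_force: [0.8, 0.6, -0.2]
opening: 0.0375
grasp_force: 0.0
time_s: 12.55
tool_pos: [0.5237, 0.2313, 0.1431]
orientation: [-179.9, -0.4, 0.3]
wrist_force: [0.5, -1.0, -0.9]
opening: 0.0652
grasp_force: 0.0
time_s: 13.18
tool_pos: [0.5651, -0.0495, 0.1113]
orientation: [179.9, -0.2, -0.1]
wrist_force: [0.1, -0.0, 0.2]
opening: 0.0656
grasp_force: 0.0
time_s: 13.42
tool_pos: [0.5628, -0.0471, 0.0894]
orientation: [179.9, 0.1, -0.0]
wrist_force: [-1.0, 1.3, -0.0]
opening: 0.0653
grasp_force: 0.0
n 78 top 0.0748 mid [0.5106 0.2878] ext [0.021 0.019]
n 289 top 0.0344 mid [0.5153 0.2875] ext [0.047 0.047]
shift [-0.0003 -0.0001  0.0607] turn [0.1 0.  0. ] from [ 0.5635 -0.0467  0.0902] yaw 0.0 t 13.475
```

View pics/s3.png

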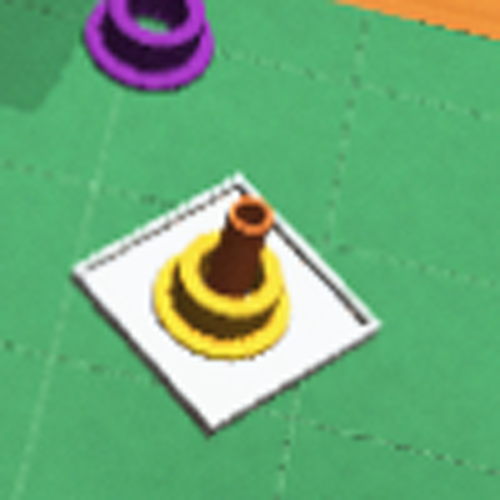

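The tube stands upright in the large bush's bore at crop (240,240), and the bush lies flat in the tray. Next is the small bush.

```bash
python3 -m pendant '[{"delta_pos":[0,0,0.03],"rotation":[0,0,0],"jaw":60},{"delta_pos":[0,0,0.055],"rotation":[0,0,0],"jaw":60},{"delta_pos":[0,0,0.0605],"rotation":[0,0,0],"jaw":60},{"delta_pos":[0,0,0.0605],"rotation":[0,0,0],"jaw":100},{"delta_pos":[0,0,0.0605],"rotation":[0,0,0],"jaw":140}]' 35; python3 -m pendant '[{"delta_pos":[0,0,0],"rotation":[0,0,0],"jaw":180},{"delta_pos":[0,0,0],"rotation":[0,0,0],"jaw":200},{"delta_pos":[0,0,0],"rotation":[0,0,0],"jaw":200},{"delta_pos":[0,0,0],"rotation":[0,0,0],"jaw":200}]'; python3 -m pendant '[{"delta_pos":[0,0,-0.015],"rotation":[0,0,0],"jaw":200},{"delta_pos":[0,0,-0.05],"rotation":[0,0,0],"jaw":200},{"delta_pos":[-0.015,0.045,-0.06],"rotation":[0,0,0],"jaw":200},{"delta_pos":[-0.03,0.09,-0.06],"rotation":[0,0,0],"jaw":200},{"delta_pos":[-0.042,0.135,-0.06],"rotation":[0,0,0],"jaw":200}]'; python3 -m pendant '[{"delta_pos":[-0.009,0.037,0],"rotation":[0,0,0],"jaw":200},{"delta_pos":[-0.009,0.037,0.01],"rotation":[0,0,0],"jaw":200},{"delta_pos":[-0.009,0.037,0.03],"rotation":[0,0,0],"jaw":200},{"delta_pos":[-0.009,0.037,0.03],"rotation":[0,0,0],"jaw":200}]'; python3 -c "
from h import *
to(.5097,-.2239,.034,0)"
```

```text
time_s: 14.1
tool_pos: [0.5646, -0.0467, 0.0308]
orientation: [179.9, -0.1, 0.0]
wrist_force: [-0.0, -0.6, -0.0]
opening: 0.0388
grasp_force: 0.0
time_s: 14.6
tool_pos: [0.5645, -0.0467, 0.0309]
orientation: [179.9, -0.1, 0.0]
wrist_force: [-1.9, 1.3, 7.3]
opening: 0.0293
grasp_force: 34.1
time_s: 15.22
tool_pos: [0.5215, -0.183, 0.0912]
orientation: [179.9, -0.1, 0.1]
wrist_force: [1.5, -0.2, -1.3]
opening: 0.0293
grasp_force: 35.0
time_s: 15.72
tool_pos: [0.5119, -0.2177, 0.059]
orientation: [180.0, 0.1, 0.0]
wrist_force: [0.7, -0.4, -1.1]
opening: 0.029
grasp_force: 35.1
shift [-0.0021  0.0062  0.025 ] turn [0.  0.1 0. ] from [ 0.5119 -0.2177  0.059 ] yaw 0.0 t 15.725
```

```bash
python3 -m pendant '[{"delta_pos":[-0.002,0.006,0.01],"rotation":[0,0,0],"jaw":200},{"delta_pos":[-0.002,0.006,0.018],"rotation":[0,0,0],"jaw":200},{"delta_pos":[-0.002,0.006,0.022],"rotation":[0,0,0],"jaw":200},{"delta_pos":[-0.002,0.006,0.022],"rotation":[0,0,0],"jaw":200}]'; python3 -c "
from h import *
to(.5097,-.2239,.0345,0)"
```

```text
time_s: 16.23
tool_pos: [0.5106, -0.2247, 0.0375]
orientation: [179.9, 0.0, 0.0]
wrist_force: [0.4, -0.3, -0.8]
opening: 0.0294
grasp_force: 35.1
shift [-0.0009 -0.0008  0.003 ] turn [0.1 0.  0. ] from [ 0.5106 -0.2247  0.0375] yaw 0.0 t 16.225
```

Lower, release, then on to the hex plug at (0.552, 0.0688).

```bash
python3 -m pendant '[{"delta_pos":[0,0,0.001],"rotation":[0,0,0],"jaw":200},{"delta_pos":[0,0,0.003],"rotation":[0,0,0],"jaw":200},{"delta_pos":[0,0,0.003],"rotation":[0,0,0],"jaw":200},{"delta_pos":[0,0,0.003],"rotation":[0,0,0],"jaw":160},{"delta_pos":[0,0,0.003],"rotation":[0,0,0],"jaw":120}]'; python3 -m pendant '[{"delta_pos":[0,0,0],"rotation":[0,0,0],"jaw":100},{"delta_pos":[0,0,-0.01],"rotation":[0,0,0],"jaw":80},{"delta_pos":[0,0,-0.05],"rotation":[0,0,0],"jaw":80},{"delta_pos":[0,0,-0.08],"rotation":[0,0,0],"jaw":80},{"delta_pos":[0.008,-0.06,-0.08],"rotation":[0,0,0],"jaw":80}]'; python3 -m pendant '[{"delta_pos":[0.008,-0.06,0],"rotation":[0,0,0],"jaw":80},{"delta_pos":[0.016,-0.12,0],"rotation":[0,0,0],"jaw":80},{"delta_pos":[0.025,-0.18,0],"rotation":[0,0,0],"jaw":80},{"delta_pos":[0.034,-0.233,0.01],"rotation":[0,0,0],"jaw":80},{"delta_pos":[0.034,-0.233,0.02],"rotation":[0,0,0],"jaw":80}]';python3 -m pendant '[{"delta_pos":[0,0,0.01],"rotation":[0,0,0],"jaw":80},{"delta_pos":[0,0,0.01],"rotation":[0,0,0],"jaw":80}]'; python3 -c "
from h import *
f=grab('scene');cv2.imwrite('pics/s4.png',cv2.resize(f['color'][110:220,120:280],None,fx=4,fy=4,interpolation=cv2.INTER_CUBIC))
obj(f,.5097,-.2239,.03,.015)
to(.552,.0688,.035,0)"
```

```text
time_s: 16.85
tool_pos: [0.511, -0.2249, 0.0349]
orientation: [179.9, -0.0, 0.0]
wrist_force: [-0.2, -0.9, 0.8]
opening: 0.0452
grasp_force: 0.0
time_s: 17.48
tool_pos: [0.5212, -0.1673, 0.1181]
orientation: [179.8, -0.4, -0.2]
wrist_force: [1.1, 1.1, -1.4]
opening: 0.0585
grasp_force: 0.0
time_s: 18.1
tool_pos: [0.5536, 0.0718, 0.095]
orientation: [179.9, -0.1, 0.3]
wrist_force: [0.1, -1.0, -0.0]
opening: 0.0585
grasp_force: 0.0
time_s: 18.35
tool_pos: [0.5519, 0.0671, 0.0836]
orientation: [179.9, 0.1, -0.0]
wrist_force: [-0.1, 0.3, 0.6]
opening: 0.0588
grasp_force: 0.0
n 138 top 0.032 mid [ 0.5104 -0.2246] ext [0.029 0.031]
shift [-0.0002 -0.0018  0.0491] turn [ 0.1  0.  -0.1] from [0.5522 0.0671 0.0841] yaw -0.1 t 18.4
```

View pics/s4.png

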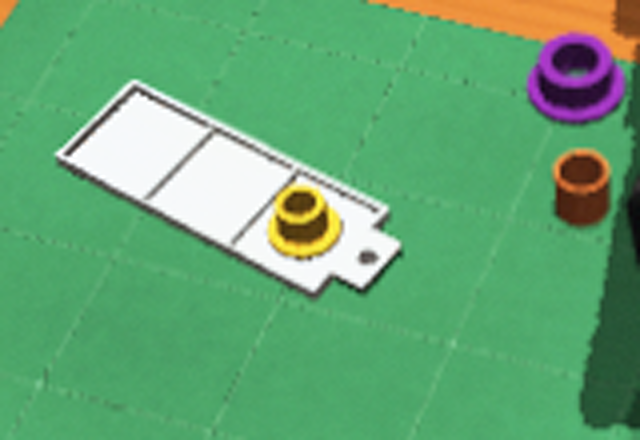

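The small bush lies flat in the tab compartment at crop (303,220). Now the plug.

```bash
python3 -m pendant '[{"delta_pos":[0,-0.0015,0.025],"rotation":[0,0,0],"jaw":80},{"delta_pos":[0,-0.0015,0.045],"rotation":[0,0,0],"jaw":80},{"delta_pos":[0,-0.0015,0.049],"rotation":[0,0,0],"jaw":80},{"delta_pos":[0,-0.0015,0.049],"rotation":[0,0,0],"jaw":120},{"delta_pos":[0,-0.0015,0.049],"rotation":[0,0,0],"jaw":170}]' 30; python3 -m pendant '[{"delta_pos":[0,0,0],"rotation":[0,0,0],"jaw":210},{"delta_pos":[0,0,0],"rotation":[0,0,0],"jaw":235},{"delta_pos":[0,0,0],"rotation":[0,0,0],"jaw":235},{"delta_pos":[0,0,0],"rotation":[0,0,0],"jaw":235}]'; python3 -m pendant '[{"delta_pos":[0,0,-0.015],"rotation":[0,0,0],"jaw":235},{"delta_pos":[0,0,-0.06],"rotation":[0,0,0],"jaw":235},{"delta_pos":[-0.005,0.05,-0.08],"rotation":[0,0,0],"jaw":235},{"delta_pos":[-0.015,0.11,-0.08],"rotation":[0,0,0],"jaw":235},{"delta_pos":[-0.025,0.17,-0.08],"rotation":[0,0,0],"jaw":235}]'; python3 -m pendant '[{"delta_pos":[-0.01,0.06,0],"rotation":[0,0,0],"jaw":235},{"delta_pos":[-0.02,0.12,0],"rotation":[0,0,0],"jaw":235},{"delta_pos":[-0.03,0.17,0],"rotation":[0,0,0],"jaw":235},{"delta_pos":[-0.034,0.189,0],"rotation":[0,0,0],"jaw":235},{"delta_pos":[-0.034,0.189,0.02],"rotation":[0,0,0],"jaw":235}]';python3 -m pendant '[{"delta_pos":[0,0,0.01],"rotation":[0,0,0],"jaw":235},{"delta_pos":[0,0,0.01],"rotation":[0,0,0],"jaw":235}]';  python3 -c "
from h import *
to(.4928,-.2905,.04,0)"
```

```text
time_s: 19.02
tool_pos: [0.5533, 0.0695, 0.0362]
orientation: [179.9, -0.1, 0.0]
wrist_force: [-0.5, -0.3, -0.4]
opening: 0.0289
grasp_force: 0.0
time_s: 19.52
tool_pos: [0.5533, 0.0697, 0.0362]
orientation: [179.9, -0.1, 0.0]
wrist_force: [-1.2, -1.2, 6.2]
opening: 0.0168
grasp_force: 29.3
time_s: 20.15
tool_pos: [0.5277, -0.1016, 0.117]
orientation: [179.9, -0.1, 0.1]
wrist_force: [-0.1, -0.4, -1.7]
opening: 0.0167
grasp_force: 29.7
time_s: 20.78
tool_pos: [0.4946, -0.291, 0.0975]
orientation: [179.8, -0.2, -0.1]
wrist_force: [0.1, -0.2, -1.7]
opening: 0.0166
grasp_force: 29.8
time_s: 21.02
tool_pos: [0.4935, -0.2882, 0.0854]
orientation: [180.0, 0.1, 0.1]
wrist_force: [-0.3, 0.4, -1.7]
opening: 0.0166
grasp_force: 29.8
shift [-0.0006  0.0023  0.0454] turn [0.  0.1 0.1] from [ 0.4935 -0.2882  0.0854] yaw 0.1 t 21.025
```

```bash
python3 -m pendant '[{"delta_pos":[0,0.002,0.02],"rotation":[0,0,0],"jaw":235},{"delta_pos":[0,0.002,0.035],"rotation":[0,0,0],"jaw":235},{"delta_pos":[0,0.002,0.042],"rotation":[0,0,0],"jaw":235},{"delta_pos":[0,0.002,0.043],"rotation":[0,0,0],"jaw":235},{"delta_pos":[0,0.002,0.043],"rotation":[0,0,0],"jaw":235}]'; python3 -c "
from h import *
to(.4928,-.2905,.0395,0)"
```

```text
time_s: 21.65
tool_pos: [0.4941, -0.2914, 0.0432]
orientation: [179.9, -0.0, 0.0]
wrist_force: [-0.5, -0.6, -1.0]
opening: 0.0163
grasp_force: 29.8
shift [-0.0013 -0.0009  0.0037] turn [ 0.1 -0.   0. ] from [ 0.4941 -0.2914  0.0432] yaw 0.0 t 21.65
```

Lower, release, and on to above the axlebox (0.686, -0.0635).

```bash
python3 -m pendant '[{"delta_pos":[0,0,0.002],"rotation":[0,0,0],"jaw":235},{"delta_pos":[0,0,0.0037],"rotation":[0,0,0],"jaw":235},{"delta_pos":[0,0,0.0037],"rotation":[0,0,0],"jaw":235},{"delta_pos":[0,0,0.0037],"rotation":[0,0,0],"jaw":190},{"delta_pos":[0,0,0.0037],"rotation":[0,0,0],"jaw":150}]'; python3 -m pendant '[{"delta_pos":[0,0,0],"rotation":[0,0,0],"jaw":135},{"delta_pos":[0,0,-0.01],"rotation":[0,0,0],"jaw":135},{"delta_pos":[0,0,-0.05],"rotation":[0,0,0],"jaw":100},{"delta_pos":[0,0,-0.08],"rotation":[0,0,0],"jaw":30},{"delta_pos":[0.035,-0.04,-0.08],"rotation":[0,0,0],"jaw":30}]'; python3 -m pendant '[{"delta_pos":[0.035,-0.04,0],"rotation":[0,0,0],"jaw":30},{"delta_pos":[0.075,-0.085,0],"rotation":[0,0,0],"jaw":30},{"delta_pos":[0.115,-0.13,0],"rotation":[0,0,0],"jaw":30},{"delta_pos":[0.15,-0.175,0],"rotation":[0,0,-3],"jaw":30},{"delta_pos":[0.157,-0.187,0],"rotation":[0,0,-7],"jaw":30}]';python3 -m pendant '[{"delta_pos":[0,0,0],"rotation":[0,0,0],"jaw":30},{"delta_pos":[0,0,0],"rotation":[0,0,0],"jaw":30}]'; python3 -c "
from h import *
f=grab('scene');cv2.imwrite('pics/s5.png',cv2.resize(f['color'][110:290,120:320],None,fx=3.3,fy=3.3,interpolation=cv2.INTER_CUBIC))
obj(f,.4928,-.2905,.03,.015)
to(.6865,-.0637,.031,7)"
```

```text
time_s: 22.28
tool_pos: [0.4939, -0.2914, 0.0393]
orientation: [179.9, -0.0, 0.0]
wrist_force: [-0.3, 0.1, -0.5]
opening: 0.0346
grasp_force: 0.0
time_s: 22.9
tool_pos: [0.5296, -0.2535, 0.1226]
orientation: [179.7, -0.3, -0.2]
wrist_force: [1.1, 0.0, 0.3]
opening: 0.0751
grasp_force: 0.0
time_s: 23.52
tool_pos: [0.6879, -0.0609, 0.1197]
orientation: [179.9, -0.1, 7.3]
wrist_force: [-0.3, -0.2, 0.4]
opening: 0.0754
grasp_force: 0.0
time_s: 23.78
tool_pos: [0.6851, -0.0648, 0.1191]
orientation: [179.9, 0.0, 6.9]
wrist_force: [-0.1, -1.4, 0.0]
opening: 0.0756
grasp_force: 0.0
n 97 top 0.0405 mid [ 0.4936 -0.2918] ext [0.018 0.019]
shift [ 0.0016 -0.0013  0.0881] turn [ 0.1  0.  -0.1] from [ 0.685  -0.0651  0.1191] yaw 6.9 t 23.825
```

View pics/s5.png

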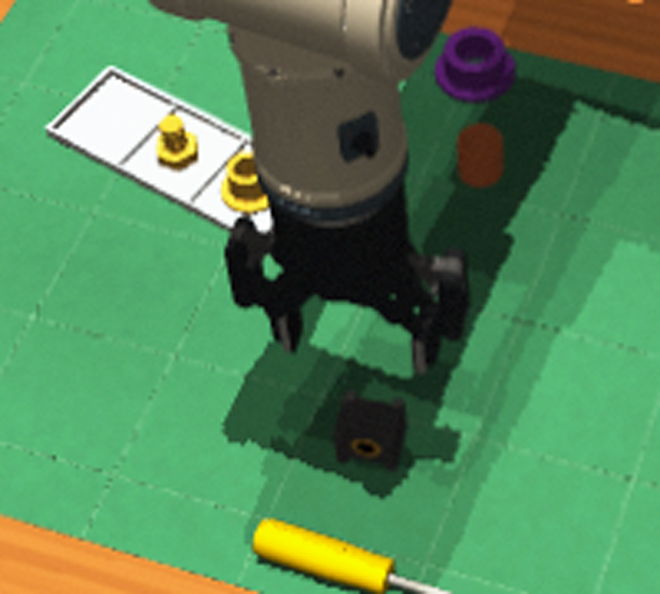

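The plug stands in the middle compartment at crop (176,145). The axlebox's brass bore at (366,445) faces +x, so gripping along tool y is right. Descending.

```bash
python3 -m pendant '[{"delta_pos":[0.001,-0.001,0.04],"rotation":[0,0,0],"jaw":30},{"delta_pos":[0.001,-0.001,0.075],"rotation":[0,0,0],"jaw":30},{"delta_pos":[0.001,-0.001,0.088],"rotation":[0,0,0],"jaw":30},{"delta_pos":[0.001,-0.001,0.088],"rotation":[0,0,0],"jaw":50},{"delta_pos":[0.001,-0.001,0.088],"rotation":[0,0,0],"jaw":80}]' 40; python3 -m pendant '[{"delta_pos":[0,0,0],"rotation":[0,0,0],"jaw":110},{"delta_pos":[0,0,0],"rotation":[0,0,0],"jaw":140},{"delta_pos":[0,0,0],"rotation":[0,0,0],"jaw":175},{"delta_pos":[0,0,0],"rotation":[0,0,0],"jaw":175},{"delta_pos":[0,0,0],"rotation":[0,0,0],"jaw":175}]'; python3 -c "
from h import *
to(.4759,-.3536,.112,7)"
```

```text
time_s: 24.45
tool_pos: [0.6876, -0.0635, 0.0324]
orientation: [179.9, -0.1, 7.0]
wrist_force: [0.3, 0.3, 0.4]
opening: 0.0583
grasp_force: 0.0
time_s: 25.08
tool_pos: [0.6874, -0.0632, 0.0323]
orientation: [179.9, -0.1, 7.0]
wrist_force: [-0.9, -0.3, 6.0]
opening: 0.039
grasp_force: 39.6
shift [-0.2453  0.2625 -0.0796] turn [ 0.1 -0.1  0. ] from [ 0.6874 -0.0632  0.0323] yaw 7.0 t 25.075
```

```bash
python3 -m pendant '[{"delta_pos":[0,0,-0.02],"rotation":[0,0,0],"jaw":175},{"delta_pos":[0,0,-0.06],"rotation":[0,0,0],"jaw":175},{"delta_pos":[-0.035,0.037,-0.08],"rotation":[0,0,0],"jaw":175},{"delta_pos":[-0.075,0.08,-0.08],"rotation":[0,0,-8],"jaw":175},{"delta_pos":[-0.115,0.123,-0.08],"rotation":[0,0,-16],"jaw":175}]'; python3 -m pendant '[{"delta_pos":[0,0,0],"rotation":[0,0,-9],"jaw":175},{"delta_pos":[0,0,0],"rotation":[0,0,-18],"jaw":175},{"delta_pos":[0,0,0],"rotation":[0,0,-27],"jaw":175},{"delta_pos":[0,0,0],"rotation":[0,0,-36],"jaw":175},{"delta_pos":[0,0,0],"rotation":[0,0,-45],"jaw":175}]'; python3 -m pendant '[{"delta_pos":[0,0,0],"rotation":[0,0,-7.4],"jaw":175},{"delta_pos":[0,0,0],"rotation":[0,0,-7.4],"jaw":175}]'; python3 -c "
from h import *
to(.4755,-.355,.112,75.4)"
```

```text
time_s: 25.7
tool_pos: [0.5869, -0.2002, 0.1128]
orientation: [179.8, -0.1, 23.3]
wrist_force: [-0.1, -0.7, -2.4]
opening: 0.0394
grasp_force: 41.6
time_s: 26.32
tool_pos: [0.5876, -0.1991, 0.1123]
orientation: [179.9, 0.1, 68.3]
wrist_force: [0.1, 0.1, -1.5]
opening: 0.0389
grasp_force: 41.6
time_s: 26.58
tool_pos: [0.5877, -0.1991, 0.1121]
orientation: [179.9, 0.1, 75.4]
wrist_force: [0.0, -0.4, -2.5]
opening: 0.039
grasp_force: 41.6
shift [-0.1791 -0.0692  0.0003] turn [ 0.1  0.1 -0. ] from [ 0.5877 -0.1991  0.1121] yaw 75.4 t 26.575
```

```bash
python3 -m pendant '[{"delta_pos":[-0.05,-0.02,0],"rotation":[0,0,0],"jaw":175},{"delta_pos":[-0.1,-0.04,0],"rotation":[0,0,0],"jaw":175},{"delta_pos":[-0.15,-0.06,0],"rotation":[0,0,0],"jaw":175},{"delta_pos":[-0.179,-0.069,0],"rotation":[0,0,0],"jaw":175},{"delta_pos":[-0.179,-0.069,0.03],"rotation":[0,0,0],"jaw":175}]'; python3 -m pendant '[{"delta_pos":[0,0,0.02],"rotation":[0,0,0],"jaw":175},{"delta_pos":[0,0,0.03],"rotation":[0,0,0],"jaw":175},{"delta_pos":[0,0,0.03],"rotation":[0,0,0],"jaw":175},{"delta_pos":[0,0,0.03],"rotation":[0,0,0],"jaw":175}]'; python3 -c "
from h import *
to(.4755,-.355,.036,75.4)"
```

```text
time_s: 27.2
tool_pos: [0.4761, -0.3584, 0.0837]
orientation: [179.7, 0.2, 75.1]
wrist_force: [0.3, 0.6, -1.7]
opening: 0.0394
grasp_force: 41.6
time_s: 27.7
tool_pos: [0.4764, -0.3551, 0.0519]
orientation: [179.9, 0.1, 75.4]
wrist_force: [1.5, 0.1, -1.8]
opening: 0.0391
grasp_force: 41.5
shift [-0.0001 -0.0009  0.0159] turn [0.1 0.1 0. ] from [ 0.4764 -0.3551  0.0519] yaw 75.4 t 27.7
```

```bash
python3 -m pendant '[{"delta_pos":[0,0,0.008],"rotation":[0,0,0],"jaw":175},{"delta_pos":[0,0,0.014],"rotation":[0,0,0],"jaw":175},{"delta_pos":[0,0,0.016],"rotation":[0,0,0],"jaw":175},{"delta_pos":[0,0,0.016],"rotation":[0,0,0],"jaw":175},{"delta_pos":[0,0,0.016],"rotation":[0,0,0],"jaw":175}]'
```

```text
time_s: 28.32
tool_pos: [0.4756, -0.3551, 0.0353]
orientation: [180.0, 0.1, 75.4]
wrist_force: [-0.9, 0.4, 1.1]
opening: 0.039
grasp_force: 41.8
```

Contact is just felt (z force from −2 to +1 N), so I'll release and retreat.

```bash
python3 -m pendant '[{"delta_pos":[0,0,0],"rotation":[0,0,0],"jaw":140},{"delta_pos":[0,0,0],"rotation":[0,0,0],"jaw":100},{"delta_pos":[0,0,0],"rotation":[0,0,0],"jaw":80},{"delta_pos":[0,0,-0.01],"rotation":[0,0,0],"jaw":80},{"delta_pos":[0,0,-0.05],"rotation":[0,0,0],"jaw":80}]'; python3 -m pendant '[{"delta_pos":[0,0,-0.05],"rotation":[0,0,0],"jaw":80},{"delta_pos":[0,0,-0.1],"rotation":[0,0,0],"jaw":80},{"delta_pos":[-0.05,0,-0.15],"rotation":[0,0,0],"jaw":80},{"delta_pos":[-0.1,0,-0.15],"rotation":[0,0,0],"jaw":80},{"delta_pos":[-0.15,0,-0.15],"rotation":[0,0,0],"jaw":80}]'; python3 -m pendant '[{"delta_pos":[-0.04,0,0],"rotation":[0,0,0],"jaw":80},{"delta_pos":[-0.08,0,0],"rotation":[0,0,0],"jaw":80},{"delta_pos":[-0.08,0,0],"rotation":[0,0,0],"jaw":80}]'; python3 -c "
from h import *
f=grab('scene');cv2.imwrite('pics/s6.png',cv2.resize(f['color'][100:320,120:470],None,fx=2.2,fy=2.2,interpolation=cv2.INTER_CUBIC))
for x,y,r,a,b in((.4756,-.355,.032,.015,.08),(.4936,-.2918,.03,.015,.08),(.5104,-.2246,.03,.015,.08),(.4372,-.069,.03,.015,.08),(.511,.288,.045,.06,.1),(.511,.288,.045,.015,.04)): obj(f,x,y,r,a,b)"
```

```text
time_s: 28.95
tool_pos: [0.4745, -0.3542, 0.0844]
orientation: [-179.8, 0.0, 75.4]
wrist_force: [0.4, -0.3, -0.5]
opening: 0.0586
grasp_force: 0.0
time_s: 29.58
tool_pos: [0.4379, -0.502, 0.2381]
orientation: [179.8, 0.2, 75.4]
wrist_force: [0.9, -0.9, -0.8]
opening: 0.0589
grasp_force: 0.0
time_s: 29.95
tool_pos: [0.4166, -0.5798, 0.236]
orientation: [179.9, 0.2, 75.3]
wrist_force: [0.4, 0.1, -0.4]
opening: 0.0588
grasp_force: 0.0
n 286 top 0.0413 mid [ 0.477  -0.3554] ext [0.048 0.045]
n 90 top 0.0406 mid [ 0.4958 -0.2921] ext [0.018 0.016]
n 135 top 0.0318 mid [ 0.5111 -0.2244] ext [0.032 0.029]
n 150 top 0.0353 mid [ 0.4384 -0.0688] ext [0.034 0.033]
n 82 top 0.0745 mid [0.511  0.2877] ext [0.02 0.02]
n 296 top 0.0353 mid [0.5148 0.2886] ext [0.043 0.045]
```

View pics/s6.png

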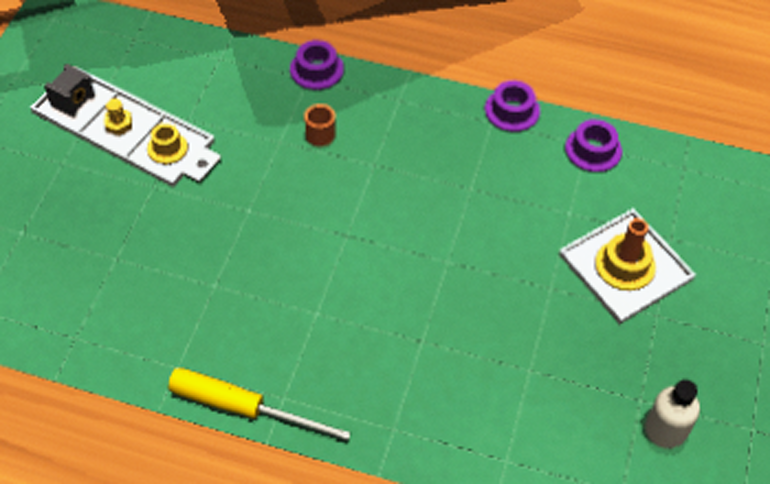

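All five parts are in place: axlebox (70,92), plug (117,118), small bush (167,143), and the large bush with the tube at (627,255). The short tube, bottle and screwdriver have not moved, and the arm is clear, so I'm handing in.

```bash
python3 -c "
from bench import ctrl
print(ctrl.hand_in())"
```

```text
the job is handed in; nothing more can be done
None
```

Both kits are made up and the job is handed in at about 30 s of robot time. The last picture showed all five parts upright in their places and the short tube, bottle and screwdriver where they started; the hand-in call returned no verdict.

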